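# Put the sockets back on their rail in order of size

### The job

Put the four loose spanner sockets back on the socket rail in order of size: the narrowest on the pad next to the upright hand loop, then each wider one on the next pad, so that the widest stands at the far end. Stand each socket upright and centred on its own round pad, and let go of all of them.

Things in the scene. Friction and masses are not known exactly. Their poses are not given: they have to be found in the camera images.
- socket_a: the narrowest and shortest of four plain steel spanner sockets, a round upright cylinder 20 mm in diameter and 40 mm tall with a 16 mm deep hexagonal recess in its top; free to be moved; origin at the centre of its flat underside, z up its axis
- socket_b: the second narrowest of four plain steel spanner sockets, a round upright cylinder 28 mm in diameter and 45 mm tall with a 16 mm deep hexagonal recess in its top; free to be moved; origin at the centre of its flat underside, z up its axis
- socket_c: the second widest of four plain steel spanner sockets, a round upright cylinder 37 mm in diameter and 51 mm tall with a 16 mm deep hexagonal recess in its top; free to be moved; origin at the centre of its flat underside, z up its axis
- socket_d: the widest and tallest of four plain steel spanner sockets, a round upright cylinder 46 mm in diameter and 57 mm tall with a 16 mm deep hexagonal recess in its top; free to be moved; origin at the centre of its flat underside, z up its axis
- rail: fixed flat aluminium socket rail lying on the table, 76 mm wide (its x), 376 mm long (its y, the direction of the row), 8 mm thick; origin at the centre of its underside. The four pads lie along its centre line at y = -105, -35, 35 and 105 mm; its two end fittings are centred at y = -168 and 168 mm
- pad_a: one of four identical thin round black rubber pads fixed on the rail, 52 mm in diameter, 2 mm thick, 70 mm apart in a straight row; its upper face is 10 mm above the table; origin at the centre of its underside (8 mm above the table). Which pad lies where in the row differs from start to start
- pad_b: one of four identical thin round black rubber pads fixed on the rail, 52 mm in diameter, 2 mm thick, 70 mm apart in a straight row; its upper face is 10 mm above the table; origin at the centre of its underside (8 mm above the table). Which pad lies where in the row differs from start to start
- pad_c: one of four identical thin round black rubber pads fixed on the rail, 52 mm in diameter, 2 mm thick, 70 mm apart in a straight row; its upper face is 10 mm above the table; origin at the centre of its underside (8 mm above the table). Which pad lies where in the row differs from start to start
- pad_d: one of four identical thin round black rubber pads fixed on the rail, 52 mm in diameter, 2 mm thick, 70 mm apart in a straight row; its upper face is 10 mm above the table; origin at the centre of its underside (8 mm above the table). Which pad lies where in the row differs from start to start
- loop_end: the end fitting with an upright hand loop: a steel bar arch with a black grip on its top, 58 mm wide across the rail and 46 mm tall above the rail's upper face, on a dark foot 60 x 22 mm, fixed at one end of the rail (either end, it differs from start to start). The other end has only a low bare metal strip with two screw heads. Origin at the centre of its underside, 8 mm above the table

How it is judged:
By the outcome, as a careful person would: the job done as asked, in the order asked, and still so for the second after the job is handed in, with the robot touching nothing.
It also fails if it takes over 96 s, if anything falls off the work surface, if the arm or the gripper's body presses on something with over 40 N, if the wrist force passes 120 N, or if a joint passes its speed limit or range.

### The arm

A 6-joint arm with a two-finger parallel gripper is mounted at the origin on a cart in front of the work surface, level with it; the furniture and walls round the work are solid. World frame = base frame: x ahead of the robot, y to its left, z up, the work surface at z = 0. Lengths are in m, angles in rad, forces in N, time in s.
With the tool pointing down it reaches from about 0.35 to 0.925 m from the base axis. Payload 6.4 kg.
Tool frame: the origin (TCP) lies at the very end of the fingers, on their centre line; the grasp point (between the pads) lies bot.grip_point_offset behind it (bot.grip_point_offset is the distance from the TCP to the grasp point, in m); z points along the fingers, y is the line along which they close (so a half turn about z gives the same grasp; the last joint's range is limited). The gripper opens to 85 mm and grips with 20 to 120 N. Pads are 22 mm wide; open, the fingers measure 114 mm over their backs; the gripper's body (76 mm by 85 mm) begins 54 mm behind the grasp point. The pads swing forward as they close: fully open they stand 13 mm farther back than shut.
Start: joints at [-1.328, 0.245, 1.558, -0, 1.339, -0.174], TCP at [0.263, -0.594, 0.231] pointing down, gripper open.
Joint ranges: [-3.13, 3.13], [-1.02, 2.26], [0.13, 2.54], [-0.95, 4.09], [0.21, 2.88], [-2.74, 2.74]. Speed limits (rad/s): [2.57, 2.57, 3.14, 3.14, 3.14, 3.14].

### API

Orientations are given as a 3x3 rotation matrix whose columns are the frame's x, y, z axes.
In Python, from workcell import status, cams, ticket, bot gives the robot as it stands.
- The arm moves only by the tool arm_command, never from a script. Its argument "targets" is a list of rows, each a list of 5 numbers: the closure in counts, from 0 (fully open) to 255 (shut), then the shift along the tool's x, y, z in m, then the turn about the tool's z in degrees. In form: [[grip, tx, ty, tz, yaw], ...]. A call has 1 to 8 rows; each row is the pose to reach, as a shift and turn from the pose commanded when the call began, along the tool's axes at that moment; what a row does not reach only later rows make up. A row lasts 1/10 s, in which the tool goes at most 50 mm and 8.59 degrees, less where a joint would pass 70% of its speed; a pose out of reach is approached as far as the arm can. A call with a gripper value outside its range is refused whole. The fingers move at their own pace and stop on an object; the grip force is fixed at half the most. Time passes only in rows, so rows that repeat a pose let the fingers close. It gives the time, the measured TCP pose, the force, the opening and the grip force at its end, in the units of the state.
- status.sense(): the state, without advancing time (a new reading comes with each control period).
- cams.capture(name): name is "scene" or "top"; returns a dict with "image" (384x512x3 uint8, blue, green, red), "mtx" (3x3 intrinsics, pixels), "xyz" and "attitude" of the camera in the world. Camera axes: x right, y down, z forward; pixel columns grow to the right and rows downward; lengths in m; the calibration is good to about 2 mm. A picture is of the moment at which its call begins. There is no depth.
- ticket.close_job(): hands the job in; it is judged then, once.
Trained networks look in a picture, given as the dict that the camera call returned (one of the last four; its "shot" number tells which), for a name from the list of things; names that differ only in an ending like _2 or _b are one class to them, and where a whole thing is asked for, a point or a joint stands for the part that bears it (a point fixed in the world has none). Each returns a list of dicts, best first, with "conf" (0 to 1); they miss things now and then, are a little off and sometimes report something else, mostly with a low value. They report only what shows in the picture. A call takes as long as a camera call.
- cams.look_for(target, picture): "xy" ([column, row] in pixels, amid what is visible of it).
The state is a dict: "time_s": time; "q": joint angles; "joint_velocities": joint speeds; "joint_torque": joint torques, N m; "tool_pos": TCP position; "ee_rot": TCP orientation; "wrist_force": force on the tool from outside, world axes, zero at the start; "torque": the same for the moment, N m; "grip_width": opening from 0.0 (shut) to 1.0 (fully open); "grasp_force": force on a finger pad.
Only numpy, scipy, OpenCV 4.12 (cv2) and the standard library are available. Lean on these libraries where they do the work, as an engineer would, in place of code of your own. Each camera call takes 0.05 s, during which the arm holds its last target. There are 200 camera calls.

## Working session

There is one attempt and no reset: what is moved stays moved. The work goes in short steps, Python scripts to look and compute and a tool call to move; the robot and the scene stay as the last step left them, time stands still between calls to the robot, and variables do not carry over. Pictures are saved under pics/ and viewed, at most 14 in all, crops included, and the job is handed in when it is done.

Besides the shell and the picture viewer there is one more tool, called after "Emit:" in YAML: its name, and indented under it one key for each argument. arm_command: Moves the arm, as the interface text tells. Its arguments: {"type":"object","properties":{"targets":{"type":"array"}},"required":["targets"]}

```bash
mkdir -p pics; python3 - <<'E'
from workcell import status,cams,ticket,bot
import cv2
print(bot.grip_point_offset)
s=status.sense();print(s['time_s'],s['tool_pos'],s['ee_rot'])
for n in('top','scene'):
    p=cams.capture(n);cv2.imwrite(f'pics/{n}0.png',p['image']);print(n,p['mtx'],p['xyz'],p['attitude'])
    for t in('socket_a','pad_a','loop_end','rail'):
        print(t,[(([round(v) for v in d['xy']]),round(d['conf'],2)) for d in cams.look_for(t,p)])
E
```

```text
0.0187
0.0 [ 0.26299824 -0.59380542  0.23018699] [[ 9.14412160e-01  4.04784110e-01 -4.75678923e-04]
 [ 4.04784261e-01 -9.14410301e-01  1.87191198e-03]
 [ 3.22754518e-04 -1.90424642e-03 -9.99998135e-01]]
top [[474.28351843   0.         251.75351309]
 [  0.         474.28351843 196.23893932]
 [  0.           0.           1.        ]] [ 0.47168466 -0.00994003  1.42834196] [[ 0.00952607 -0.99759674  0.06862949]
 [-0.99980249 -0.008305    0.01805556]
 [-0.0174422  -0.06878794 -0.99747882]]
socket_a [([290, 240], 0.74), ([361, 246], 0.63), ([148, 223], 0.55), ([221, 243], 0.51)]
pad_a [([253, 173], 0.8), ([280, 173], 0.69), ([230, 176], 0.67), ([206, 180], 0.55)]
loop_end [([182, 179], 0.7)]
rail [([244, 174], 0.83)]
scene [[414.48663408   0.         254.06650541]
 [  0.         414.48663408 191.42886477]
 [  0.           0.           1.        ]] [0.00556826 0.73302543 0.64668609] [[-0.79248799 -0.33604353  0.50895729]
 [-0.60988012  0.43254005 -0.66404469]
 [ 0.00300351 -0.83665038 -0.54772906]]
socket_a [([313, 196], 0.85), ([278, 235], 0.57), ([191, 278], 0.53)]
pad_a [([203, 218], 0.76), ([218, 208], 0.54), ([231, 195], 0.43), ([276, 236], 0.3)]
loop_end [([185, 230], 0.85)]
rail [([222, 199], 0.84), ([228, 193], 0.41)]
```

View pics/top0.png

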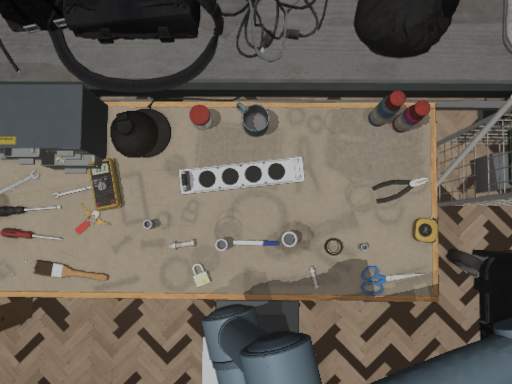

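View pics/scene0.png

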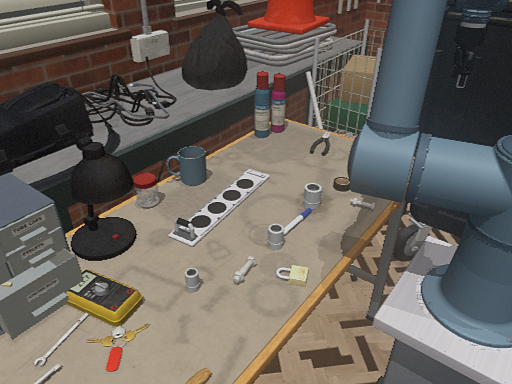

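The top view shows the loop at the rail's left end (about 185,180) and pads at about (207,180), (230,176), (253,173) and (276,171). The sockets stand at about (148,223), (222,244), (290,240) and (364,246). I'll refine these next.

```bash
cat > h.py <<'E'
import numpy as np,cv2
from workcell import status,cams,ticket,bot
def proj(p,P):
    c=np.array(p['attitude']).T@(np.atleast_2d(P)-p['xyz']).T
    u=np.array(p['mtx'])@c; return (u[:2]/u[2]).T
def back(p,uv,z):
    d=np.array(p['attitude'])@np.linalg.inv(p['mtx'])@[uv[0],uv[1],1]
    o=np.array(p['xyz']); return (o+d*(z-o[2])/d[2])
E
python3 - <<'E'
from h import *
p=cams.capture('top');im=p['image'];g=cv2.cvtColor(im,cv2.COLOR_BGR2GRAY)
n,l,st,ce=cv2.connectedComponentsWithStats(((g<45)[150:200,180:310]).astype(np.uint8))
for i in range(1,n):
    if st[i,4]>60:
        c=ce[i]+[180,150];print('dark',c.round(2),st[i,2:],back(p,c,.01).round(4))
# sockets: top faces
for nm,c,h in(('a',(364,246),.04),('b',(148,223),.045),('c',(222,244),.051),('d',(290,240),.057)):
    print(nm,back(p,c,h).round(4))
cv2.imwrite('pics/top1.png',cv2.resize(im[155:265,130:380],None,fx=3.2,fy=3.2,interpolation=cv2.INTER_CUBIC))
t=np.hstack([cv2.resize(im[y-12:y+13,x-12:x+13],(200,200),interpolation=cv2.INTER_NEAREST) for x,y in((364,246),(148,223),(222,244),(290,240))])
q=cams.capture('scene')['image'];cv2.imwrite('pics/sc1.png',cv2.resize(q[150:300,160:390],None,fx=3.4,fy=3.4,interpolation=cv2.INTER_CUBIC))
cv2.imwrite('pics/t1.png',t)
E
```

```text
a [ 0.4252 -0.3119  0.04  ]
b [0.4859 0.3178 0.045 ]
c [0.4272 0.0998 0.051 ]
d [ 0.4408 -0.0963  0.057 ]
```

View pics/t1.png

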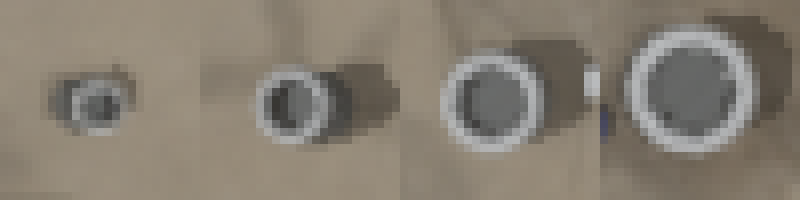

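View pics/sc1.png

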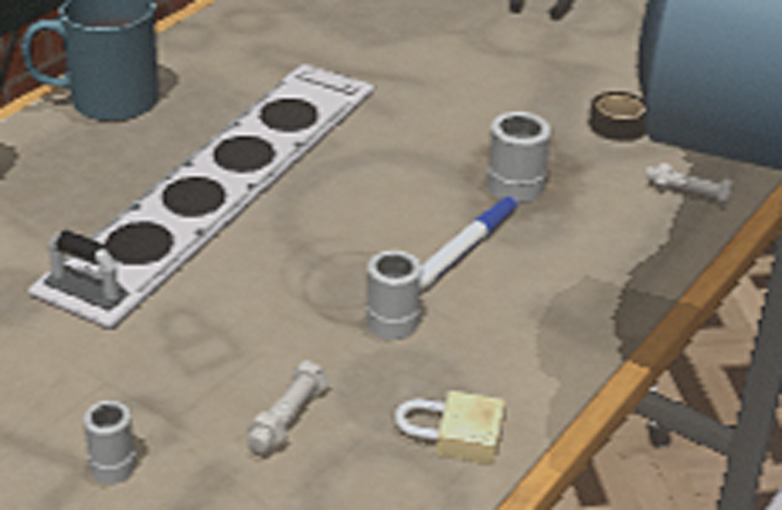

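```bash
python3 - <<'E'
from h import *
p=cams.capture('top');g=cv2.cvtColor(p['image'],cv2.COLOR_BGR2GRAY)
cs=[]
for x,y in((207,180),(230,176),(253,173),(276,171)):
    w=np.clip(110-g[y-12:y+13,x-12:x+13].astype(float),0,60)
    yy,xx=np.mgrid[y-12:y+13,x-12:x+13]; w*=((xx-x)**2+(yy-y)**2<121)
    if x==207:w*=xx>196
    c=[(w*xx).sum()/w.sum(),(w*yy).sum()/w.sum()];P=back(p,c,.01);cs.append(P);print('pad',np.round(c,2),P.round(4),(w>30).sum())
cs=np.array(cs);print(np.linalg.norm(np.diff(cs,axis=0),axis=1))
d=cs[3]-cs[0];d/=np.linalg.norm(d);m=cs.mean(0);print('fit',[(m+d*k).round(4) for k in(-.105,-.035,.035,.105)],'angle of rail x',np.degrees(np.arctan2(d[0],-d[1])))
S=[back(p,c,h) for c,h in(((364,246.4),.04),((147.25,223.6),.045),((221,244.1),.051),((289,238.9),.057))]
for s in S:print('sock',s.round(4))
q=cams.capture('scene')
print(proj(q,S).round(1),proj(q,cs).round(1))
im=q['image'].copy();im=cv2.resize(im,None,fx=4,fy=4,interpolation=cv2.INTER_CUBIC)
for u in list(proj(q,S))+list(proj(q,cs)):cv2.drawMarker(im,tuple(int(4*v+1.5) for v in u),(0,0,255),0,12,1)
cv2.imwrite('pics/sc2.png',im[640:1200,650:1430])
E
```

```text
pad [206.76 178.42] [0.6219 0.1517 0.01  ] 200
pad [229.83 175.97] [0.6299 0.0823 0.01  ] 199
pad [252.92 173.49] [0.6379 0.0129 0.01  ] 198
pad [276.11 170.94] [ 0.6461 -0.0568  0.01  ] 201
[0.0699065  0.06987932 0.07013353]
fit [array([0.6218, 0.1518, 0.01  ]), array([0.6299, 0.0823, 0.01  ]), array([0.638 , 0.0128, 0.01  ]), array([ 0.646 , -0.0568,  0.01  ])] angle of rail x 6.621155797067682
sock [ 0.424  -0.3119  0.04  ]
sock [0.4841 0.3199 0.045 ]
sock [0.4269 0.1027 0.051 ]
sock [ 0.4439 -0.0935  0.057 ]
[[355.7 163. ]
 [190.9 271.6]
 [275.1 227.8]
 [312.7 187.1]] [[200.4 220.7]
 [216.4 207.1]
 [231.  194.6]
 [244.4 183.1]]
```

View pics/sc2.png

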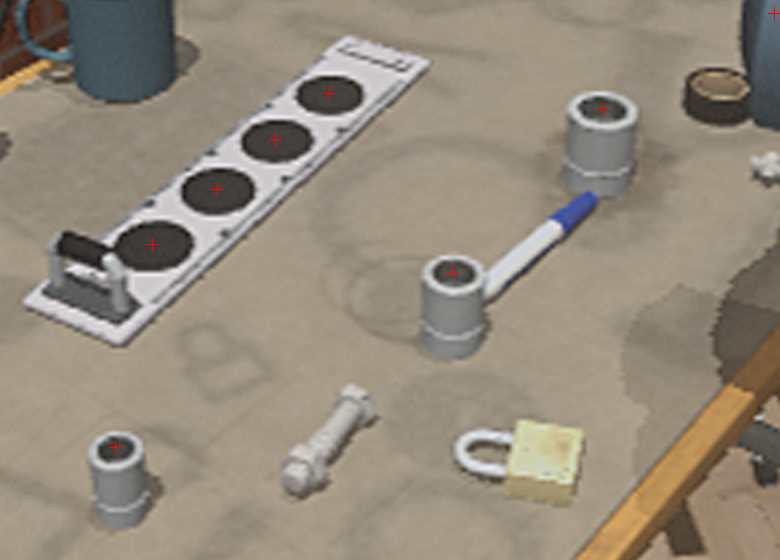

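The four sockets and four pads back-project consistently: the pads come out 70 mm apart, and the marks in the scene camera sit on the tops and pads. Next I'll move above socket_a with the fingers closing along world x.

Emit:
arm_command:
  targets:
    - [0,0.261,-0.193,0.09,-66.1]
    - [0,0.261,-0.193,0.09,-66.1]
    - [0,0.261,-0.193,0.09,-66.1]
    - [0,0.261,-0.193,0.09,-66.1]
    - [0,0.261,-0.193,0.09,-66.1]
    - [0,0.261,-0.193,0.09,-66.1]
    - [0,0.261,-0.193,0.09,-66.1]
    - [0,0.261,-0.193,0.09,-66.1]

```text
time_s: 1.5
tool_pos: [0.4243, -0.3077, 0.1394]
ee_rot: [[-0.01, 1.0, -0.002], [1.0, 0.01, 0.004], [0.004, -0.002, -1.0]]
wrist_force: [-0.1, 0.9, -0.1]
grip_width: 0.997
grasp_force: 0.0
```

Emit:
arm_command:
  targets:
    - [0,0,0,0,0]
    - [0,0,0,0.04,0]
    - [0,0,0,0.08,0]
    - [0,0,0,0.11,0]
    - [0,0,0,0.13,0]
    - [0,0,0,0.13,0]
    - [0,0,0,0.13,0]

```text
time_s: 2.2
tool_pos: [0.4238, -0.3132, 0.0119]
ee_rot: [[0.003, 1.0, 0.001], [1.0, -0.003, -0.001], [-0.001, 0.001, -1.0]]
wrist_force: [-0.3, -0.3, 0.3]
grip_width: 0.998
grasp_force: 0.0
```

Emit:
arm_command:
  targets:
    - [255,0,0,0,0]
    - [255,0,0,0,0]
    - [255,0,0,0,0]
    - [255,0,0,0,0]
    - [255,0,0,0,0]
    - [255,0,0,0,0]
    - [255,0,0,0,0]
    - [255,0,0,0,0]

```text
time_s: 3.0
tool_pos: [0.424, -0.3126, 0.0119]
ee_rot: [[0.0, 1.0, 0.001], [1.0, -0.0, -0.001], [-0.001, 0.001, -1.0]]
wrist_force: [-0.9, 0.4, 5.5]
grip_width: 0.215
grasp_force: 58.5
```

Emit:
arm_command:
  targets:
    - [255,0,0,-0.03,0]
    - [255,0,0,-0.07,0]
    - [255,0.04,0.02,-0.1,0]
    - [255,0.08,0.035,-0.1,0]
    - [255,0.12,0.05,-0.1,0]
    - [255,0.16,0.07,-0.1,0]
    - [255,0.2,0.085,-0.1,0]
    - [255,0.24,0.1,-0.1,0]

```text
time_s: 3.8
tool_pos: [0.5238, -0.0704, 0.1109]
ee_rot: [[0.0, 1.0, -0.0], [1.0, -0.0, 0.0], [0.0, -0.0, -1.0]]
wrist_force: [0.2, -1.2, -0.7]
grip_width: 0.212
grasp_force: 58.7
```

Emit:
arm_command:
  targets:
    - [255,0.04,0.02,0,0]
    - [255,0.08,0.035,0,0]
    - [255,0.12,0.055,0,0]
    - [255,0.16,0.07,0,0]
    - [255,0.2,0.09,0,0]
    - [255,0.224,0.098,0,0]
    - [255,0.224,0.098,0,0]
    - [255,0.224,0.098,0,0]

```text
time_s: 4.6
tool_pos: [0.6212, 0.1519, 0.1104]
ee_rot: [[-0.001, 1.0, -0.001], [1.0, 0.001, -0.0], [-0.0, -0.001, -1.0]]
wrist_force: [-0.4, -0.2, -1.0]
grip_width: 0.216
grasp_force: 58.8
```

Emit:
arm_command:
  targets:
    - [255,0,0,0.03,0]
    - [255,0,0,0.06,0]
    - [255,0,0,0.08,0]
    - [255,0,0,0.084,0]
    - [255,0,0,0.087,0]
    - [255,0,0,0.088,0]
    - [255,0,0,0.088,0]

```text
time_s: 5.3
tool_pos: [0.6228, 0.1515, 0.0247]
ee_rot: [[0.001, 1.0, 0.002], [1.0, -0.001, 0.0], [0.0, 0.002, -1.0]]
wrist_force: [0.3, 0.2, -0.6]
grip_width: 0.214
grasp_force: 58.8
```

Emit:
arm_command:
  targets:
    - [100,0,0,0,0]
    - [60,0,0,0,0]
    - [0,0,0,0,0]
    - [0,0,0,0,0]
    - [0,0,0,-0.04,0]
    - [0,0,0,-0.08,0]
    - [0,0,0,-0.12,0]
    - [0,0,0,-0.12,0]

```text
time_s: 6.1
tool_pos: [0.6261, 0.1521, 0.151]
ee_rot: [[0.0, 1.0, 0.013], [1.0, -0.0, 0.001], [0.001, 0.013, -1.0]]
wrist_force: [0.1, 0.3, 0.6]
grip_width: 1.002
grasp_force: 0.0
```

```bash
python3 - <<'E'
from h import *
s=status.sense();print(s['tool_pos'],s['time_s'])
q=cams.capture('scene');im=cv2.resize(q['image'],None,fx=4,fy=4,interpolation=cv2.INTER_CUBIC)
u=proj(q,[[.6218,.1518,.05]])[0];cv2.drawMarker(im,tuple(int(4*v+1.5) for v in u),(0,0,255),0,12,1)
cv2.imwrite('pics/sc3.png',im[600:1200,600:1400])
E
```

```text
[0.62614733 0.15213649 0.15100781] 6.1
```

View pics/sc3.png

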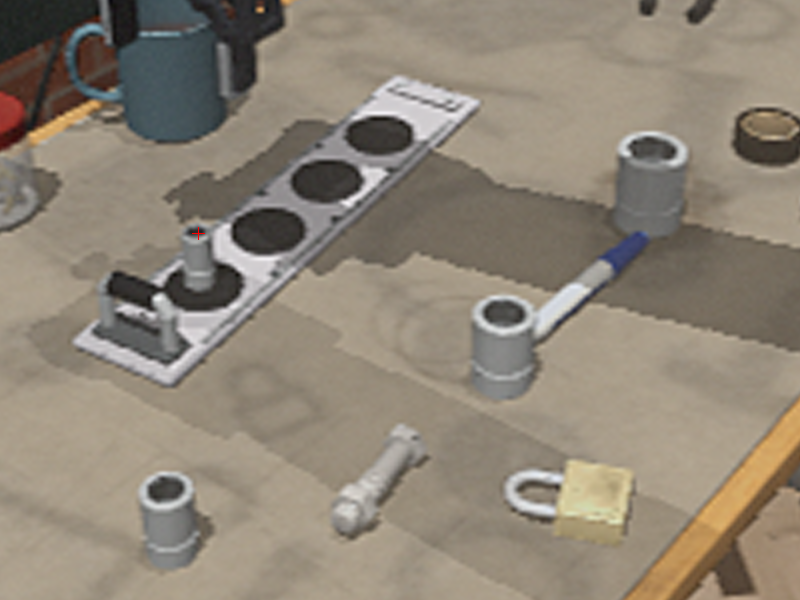

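Socket_a stands centred on the loop-end pad; its top lies at the predicted mark. Socket_b is next.

Emit:
arm_command:
  targets:
    - [0,0.04,-0.033,0,0]
    - [0,0.08,-0.066,0,0]
    - [0,0.12,-0.1,0,0]
    - [0,0.16,-0.13,0,0]
    - [0,0.169,-0.138,0,0]
    - [0,0.169,-0.138,0.03,0]
    - [0,0.169,-0.138,0.05,0]
    - [0,0.169,-0.138,0.05,0]

```text
time_s: 6.95
tool_pos: [0.4803, 0.3196, 0.0886]
ee_rot: [[-0.0, 1.0, -0.009], [1.0, 0.0, -0.004], [-0.004, -0.009, -1.0]]
wrist_force: [-0.3, -0.0, -0.5]
grip_width: 0.998
grasp_force: 0.0
```

Emit:
arm_command:
  targets:
    - [0,0,0,0,0]
    - [0,0,0,0.03,0]
    - [0,0,0,0.06,0]
    - [0,0,0,0.078,0]
    - [0,0,0,0.078,0]
    - [0,0,0,0.078,0]

```text
time_s: 7.55
tool_pos: [0.4849, 0.321, 0.0165]
ee_rot: [[0.001, 1.0, 0.002], [1.0, -0.001, 0.001], [0.001, 0.002, -1.0]]
wrist_force: [-0.4, -0.1, 0.4]
grip_width: 0.997
grasp_force: 0.0
```

Emit:
arm_command:
  targets:
    - [255,0,0,0,0]
    - [255,0,0,0,0]
    - [255,0,0,0,0]
    - [255,0,0,0,0]
    - [255,0,0,0,0]
    - [255,0,0,0,0]
    - [255,0,0,0,0]

```text
time_s: 8.25
tool_pos: [0.4845, 0.321, 0.0162]
ee_rot: [[0.0, 1.0, 0.001], [1.0, -0.0, 0.001], [0.001, 0.001, -1.0]]
wrist_force: [-0.1, 0.3, 6.2]
grip_width: 0.311
grasp_force: 59.0
```

Emit:
arm_command:
  targets:
    - [255,0,0,-0.03,0]
    - [255,0,0,-0.07,0]
    - [255,-0.03,0,-0.095,0]
    - [255,-0.075,0.02,-0.095,0]
    - [255,-0.12,0.045,-0.095,0]
    - [255,-0.16,0.07,-0.095,0]
    - [255,-0.2,0.1,-0.095,0]
    - [255,-0.225,0.13,-0.095,0]

```text
time_s: 9.05
tool_pos: [0.6141, 0.0929, 0.1095]
ee_rot: [[0.002, 1.0, -0.002], [1.0, -0.002, -0.0], [-0.0, -0.002, -1.0]]
wrist_force: [-0.4, 0.9, -0.4]
grip_width: 0.311
grasp_force: 59.4
```

Emit:
arm_command:
  targets:
    - [255,-0.013,0.0155,0,0]
    - [255,-0.013,0.0155,0,0]
    - [255,-0.013,0.0155,0,0]
    - [255,-0.013,0.0155,0,0]
    - [255,-0.013,0.0155,0,0]

```text
time_s: 9.55
tool_pos: [0.6283, 0.0838, 0.1099]
ee_rot: [[-0.001, 1.0, -0.001], [1.0, 0.001, 0.0], [0.0, -0.001, -1.0]]
wrist_force: [-0.5, 0.1, -2.0]
grip_width: 0.308
grasp_force: 59.5
```

Emit:
arm_command:
  targets:
    - [255,0,0.001,0.03,0]
    - [255,0,0.001,0.06,0]
    - [255,0,0.001,0.075,0]
    - [255,0,0.001,0.08,0]
    - [255,0,0.001,0.083,0]
    - [255,0,0.001,0.083,0]
    - [255,0,0.001,0.084,0]
    - [255,0,0.001,0.084,0]

```text
time_s: 10.35
tool_pos: [0.6311, 0.0827, 0.0274]
ee_rot: [[0.0, 1.0, 0.002], [1.0, -0.0, -0.0], [-0.0, 0.002, -1.0]]
wrist_force: [0.0, 0.2, -0.7]
grip_width: 0.31
grasp_force: 59.5
```

Emit:
arm_command:
  targets:
    - [150,0,0,0,0]
    - [100,0,0,0,0]
    - [0,0,0,0,0]
    - [0,0,0,0,0]
    - [0,0,0,0,0]
    - [0,0,0,-0.04,0]
    - [0,0,0,-0.08,0]
    - [0,0,0,-0.12,0]

```text
time_s: 11.15
tool_pos: [0.63, 0.0827, 0.1474]
ee_rot: [[0.0, 1.0, -0.001], [1.0, -0.0, 0.0], [0.0, -0.001, -1.0]]
wrist_force: [-0.0, -0.7, 0.8]
grip_width: 0.998
grasp_force: 0.0
```

Emit:
arm_command:
  targets:
    - [0,0,-0.05,0,0]
    - [0,0.01,-0.1,0,0]
    - [0,0.02,-0.15,0,0]
    - [0,0.02,-0.19,0,0]
    - [0,0.02,-0.203,0.02,0]
    - [0,0.02,-0.203,0.05,0]
    - [0,0.02,-0.203,0.05,0]
    - [0,0.02,-0.203,0.05,0]

```text
time_s: 11.95
tool_pos: [0.4274, 0.1028, 0.0966]
ee_rot: [[0.0, 1.0, -0.001], [1.0, -0.0, 0.0], [0.0, -0.001, -1.0]]
wrist_force: [1.0, 0.6, 0.1]
grip_width: 1.0
grasp_force: 0.0
```

Emit:
arm_command:
  targets:
    - [0,0,0,0,0]
    - [0,0,0,0.03,0]
    - [0,0,0,0.06,0]
    - [0,0,0,0.077,0]
    - [0,0,0,0.077,0]
    - [0,0,0,0.077,0]
    - [0,0,0,0.077,0]

```text
time_s: 12.65
tool_pos: [0.4291, 0.1028, 0.021]
ee_rot: [[0.0, 1.0, 0.003], [1.0, -0.0, -0.0], [-0.0, 0.003, -1.0]]
wrist_force: [0.2, -0.2, 0.7]
grip_width: 1.0
grasp_force: 0.0
```

Emit:
arm_command:
  targets:
    - [255,0,0,0,0]
    - [255,0,0,0,0]
    - [255,0,0,0,0]
    - [255,0,0,0,0]
    - [255,0,0,0,0]
    - [255,0,0,0,0]
    - [255,0,0,0,0]

```text
time_s: 13.35
tool_pos: [0.4278, 0.1028, 0.0199]
ee_rot: [[0.0, 1.0, 0.001], [1.0, -0.0, 0.0], [0.0, 0.001, -1.0]]
wrist_force: [-2.1, -0.2, 5.4]
grip_width: 0.415
grasp_force: 59.8
```

Emit:
arm_command:
  targets:
    - [255,0,0,-0.03,0]
    - [255,0,0,-0.065,0]
    - [255,-0.01,0.02,-0.095,0]
    - [255,-0.03,0.06,-0.095,0]
    - [255,-0.05,0.1,-0.095,0]
    - [255,-0.07,0.14,-0.095,0]
    - [255,-0.085,0.18,-0.095,0]
    - [255,-0.09,0.2,-0.095,0]

```text
time_s: 14.15
tool_pos: [0.6296, 0.0109, 0.1137]
ee_rot: [[0.002, 1.0, 0.001], [1.0, -0.002, -0.0], [-0.0, 0.001, -1.0]]
wrist_force: [-0.4, 1.0, -1.3]
grip_width: 0.415
grasp_force: 60.5
```

Emit:
arm_command:
  targets:
    - [255,0,0.01,0,0]
    - [255,0,0.01,0,0]
    - [255,0,0.01,0,0]
    - [255,0,0.01,0,0]
    - [255,0,0.01,0,0]

```text
time_s: 14.65
tool_pos: [0.6364, 0.0132, 0.1143]
ee_rot: [[-0.0, 1.0, -0.001], [1.0, 0.0, 0.0], [0.0, -0.001, -1.0]]
wrist_force: [1.3, 0.2, -2.0]
grip_width: 0.416
grasp_force: 60.5
```

Emit:
arm_command:
  targets:
    - [255,0,0.001,0.03,0]
    - [255,0,0.001,0.06,0]
    - [255,0,0.001,0.075,0]
    - [255,0,0.001,0.08,0]
    - [255,0,0.001,0.083,0]
    - [255,0,0.001,0.084,0]
    - [255,0,0.001,0.084,0]
    - [255,0,0.001,0.084,0]

```text
time_s: 15.45
tool_pos: [0.6391, 0.0126, 0.0315]
ee_rot: [[0.0, 1.0, 0.002], [1.0, -0.0, -0.0], [-0.0, 0.002, -1.0]]
wrist_force: [0.0, -0.6, -1.2]
grip_width: 0.415
grasp_force: 60.6
```

Emit:
arm_command:
  targets:
    - [130,0,0,0,0]
    - [80,0,0,0,0]
    - [0,0,0,0,0]
    - [0,0,0,0,0]
    - [0,0,0,0,0]
    - [0,0,0,-0.04,0]
    - [0,0,0,-0.08,0]
    - [0,0,0,-0.12,0]

```text
time_s: 16.25
tool_pos: [0.638, 0.0127, 0.1514]
ee_rot: [[0.0, 1.0, -0.001], [1.0, -0.0, 0.0], [0.0, -0.001, -1.0]]
wrist_force: [0.4, 0.0, -0.6]
grip_width: 1.001
grasp_force: 0.0
```

Emit:
arm_command:
  targets:
    - [0,-0.02,-0.04,0,0]
    - [0,-0.045,-0.08,0,0]
    - [0,-0.07,-0.12,0,0]
    - [0,-0.09,-0.16,0,0]
    - [0,-0.106,-0.194,0.01,0]
    - [0,-0.106,-0.194,0.045,0]
    - [0,-0.106,-0.194,0.05,0]
    - [0,-0.106,-0.194,0.05,0]

```text
time_s: 17.05
tool_pos: [0.4437, -0.0928, 0.0997]
ee_rot: [[0.0, 1.0, -0.002], [1.0, -0.0, 0.001], [0.001, -0.002, -1.0]]
wrist_force: [-0.1, -0.4, 0.7]
grip_width: 1.0
grasp_force: 0.0
```

Emit:
arm_command:
  targets:
    - [0,0,0,0,0]
    - [0,0,0,0.03,0]
    - [0,0,0,0.06,0]
    - [0,0,0,0.075,0]
    - [0,0,0,0.075,0]
    - [0,0,0,0.075,0]
    - [0,0,0,0.075,0]

```text
time_s: 17.75
tool_pos: [0.4459, -0.0938, 0.027]
ee_rot: [[-0.0, 1.0, 0.003], [1.0, 0.0, -0.001], [-0.001, 0.003, -1.0]]
wrist_force: [-0.5, -0.9, -0.6]
grip_width: 1.001
grasp_force: 0.0
```

Emit:
arm_command:
  targets:
    - [255,0,0,0,0]
    - [255,0,0,0,0]
    - [255,0,0,0,0]
    - [255,0,0,0,0]
    - [255,0,0,0,0]
    - [255,0,0,0,0]
    - [255,0,0,0,0]

```text
time_s: 18.45
tool_pos: [0.4447, -0.0935, 0.0261]
ee_rot: [[0.0, 1.0, 0.001], [1.0, -0.0, -0.0], [-0.0, 0.001, -1.0]]
wrist_force: [-2.4, 0.8, 6.4]
grip_width: 0.518
grasp_force: 61.3
```

Emit:
arm_command:
  targets:
    - [255,0,0,-0.03,0]
    - [255,0,0,-0.065,0]
    - [255,0,0.02,-0.09,0]
    - [255,0.01,0.06,-0.09,0]
    - [255,0.02,0.1,-0.09,0]
    - [255,0.03,0.14,-0.09,0]
    - [255,0.037,0.18,-0.09,0]
    - [255,0.037,0.201,-0.09,0]

```text
time_s: 19.25
tool_pos: [0.6471, -0.0551, 0.1143]
ee_rot: [[-0.001, 1.0, -0.0], [1.0, 0.001, 0.001], [0.001, -0.0, -1.0]]
wrist_force: [-1.9, -0.6, -3.8]
grip_width: 0.519
grasp_force: 62.9
```

Emit:
arm_command:
  targets:
    - [255,0,0,0,0]
    - [255,0,0,0,0]
    - [255,0,0,0,0]
    - [255,0,0,0,0]

```text
time_s: 19.65
tool_pos: [0.6441, -0.0563, 0.1149]
ee_rot: [[0.001, 1.0, -0.001], [1.0, -0.001, 0.0], [0.0, -0.001, -1.0]]
wrist_force: [0.1, -0.3, -3.4]
grip_width: 0.521
grasp_force: 62.9
```

Target z is about 0.036, so the descent is 0.079.

Emit:
arm_command:
  targets:
    - [255,0,0.001,0.03,0]
    - [255,0,0.001,0.055,0]
    - [255,0,0.001,0.07,0]
    - [255,0,0.001,0.075,0]
    - [255,0,0.001,0.078,0]
    - [255,0,0.001,0.079,0]
    - [255,0,0.001,0.079,0]
    - [255,0,0.001,0.079,0]

```text
time_s: 20.45
tool_pos: [0.647, -0.0565, 0.0374]
ee_rot: [[0.0, 1.0, 0.002], [1.0, -0.0, -0.001], [-0.001, 0.002, -1.0]]
wrist_force: [0.0, 0.0, -3.7]
grip_width: 0.527
grasp_force: 63.0
```

Emit:
arm_command:
  targets:
    - [100,0,0,0,0]
    - [50,0,0,0,0]
    - [0,0,0,0,0]
    - [0,0,0,0,0]
    - [0,0,0,0,0]
    - [0,0,0,-0.04,0]
    - [0,0,0,-0.08,0]
    - [0,0,0,-0.12,0]

```text
time_s: 21.25
tool_pos: [0.6459, -0.0562, 0.1574]
ee_rot: [[0.0, 1.0, -0.001], [1.0, -0.0, 0.0], [0.0, -0.001, -1.0]]
wrist_force: [0.4, -0.3, 0.1]
grip_width: 1.001
grasp_force: 0.0
```

Emit:
arm_command:
  targets:
    - [0,-0.04,-0.03,-0.02,0]
    - [0,-0.08,-0.06,-0.04,0]
    - [0,-0.12,-0.09,-0.04,0]
    - [0,-0.16,-0.12,-0.04,0]
    - [0,-0.2,-0.15,-0.04,0]
    - [0,-0.24,-0.18,-0.04,0]
    - [0,-0.26,-0.2,-0.04,0]
    - [0,-0.26,-0.2,-0.04,0]

```text
time_s: 22.05
tool_pos: [0.4438, -0.3191, 0.1965]
ee_rot: [[0.006, 1.0, -0.0], [1.0, -0.006, -0.001], [-0.001, -0.0, -1.0]]
wrist_force: [0.6, 0.5, -0.4]
grip_width: 0.995
grasp_force: 0.0
```

```bash
python3 - <<'E'
from h import *
P=np.array([[.6218,.1518,.05],[.6299,.0823,.055],[.638,.0128,.061],[.646,-.0568,.067]])
def v(n):
    q=cams.capture(n);im=cv2.resize(q['image'],None,fx=4,fy=4,interpolation=cv2.INTER_CUBIC)
    for u in proj(q,P):cv2.drawMarker(im,tuple(int(4*w+1.5) for w in u),(0,0,255),0,10,1)
    return im
a=v('top')[600:800,680:1240];b=v('scene')[620:1000,640:1200]
cv2.imwrite('pics/f.png',np.vstack([a,b]))
E
```

```text
(no output)
```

View pics/f.png

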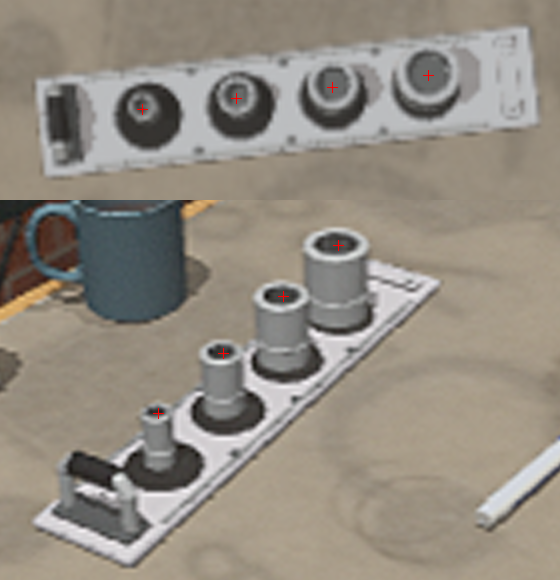

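All four sockets stand upright on their pads in size order, with each top face on its predicted mark. Handing in.

```bash
python3 -c "from workcell import ticket;print(ticket.close_job())"
```

```text
the job is handed in; nothing more can be done
None
```

All four sockets stand upright, centred and released on their pads, narrowest next to the hand loop and widest at the far end; the job was handed in at about 22 s on the robot's clock.

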